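# Slide a flat bar blank home under the bridge of a drill jig

### The arm

A 7-joint arm with a two-finger parallel gripper is mounted at the origin on a cart in front of the work surface, level with it; the furniture and walls round the work are solid. World frame = base frame: x ahead of the robot, y to its left, z up, the work surface at z = 0. Lengths are in m, angles in rad, forces in N, time in s.
With the tool pointing down it reaches from about 0.425 to 0.975 m from the base axis. Payload 16.7 kg.
Tool frame: the origin (TCP) lies on the mounting face of the last link; the fingertips stand finger_overhang ahead of it and the grasp point (between the pads) lies 155 mm ahead of it (finger_overhang is the distance from the TCP to the fingertips, in m); z points along the fingers, y is the direction in which the jaws open and shut (so a half turn about z gives the same grasp; the last joint's range is limited). The gripper opens to 85 mm and grips with 20 to 120 N. Pads are 22 mm wide; open, the fingers measure 114 mm over their backs; the gripper's body (76 mm by 85 mm) begins 54 mm behind the grasp point. The pads swing forward as they close: fully open they stand 13 mm farther back than shut.
Start: joints at [-1.419, 0.426, 0.074, 1.606, -0.034, 1.111, -0.067], TCP at [0.201, 0.644, 0.405] pointing down, gripper open.
Joint ranges: [-2.85, 2.85], [-0.5, 2.14], [-1.23, 1.37], [0.21, 2.46], [-1.02, 4.16], [0.16, 2.05], [-2.73, 2.73]. Speed limits (rad/s): [1.89, 1.89, 2.39, 2.39, 3.01, 3.01, 3.01].

### API

Orientations are given as a unit quaternion [w, x, y, z].
In Python, from bench import * gives the robot as it stands. The module is installed in compiled form; this text tells all that it offers.
- The arm moves only by the tool servo_tool, never from a script. Its argument "steps" is a list of rows, each an object of numbers: "dx", "dy", "dz": the shift along the world's x, y, z in cm; "turn": the turn about the world's z in degrees; "claw": the finger opening in cm, from 0 to 8.54. A call has 1 to 12 rows; each row shifts and turns the commanded pose from where the row before left it; what a row does not reach is not made up. A row lasts 1/10 s, in which the tool goes at most 50 mm and 8.59 degrees, less where a joint would pass 70% of its speed; a pose out of reach is approached as far as the arm can. A call with a gripper value outside its range is refused whole. The fingers move at their own pace and stop on an object; "newtons" is the grip in N (left out, the last holds). Time passes only in rows, so rows that do not move let the fingers close. It gives the time, the measured TCP pose, the force and the opening at its end, in the units of the state.
- get_obs(): the state, without advancing time (a new reading comes with each control period).
- grab_frame(name): name is "side" or "top"; returns a dict with "image" (384x512x3 uint8, red, green, blue), "fx", "fy", "cx", "cy" (pixels), "rvec" (rotation vector, rad) and "tvec" (3), from world to camera coordinates, as OpenCV has them. Camera axes: x right, y down, z forward; pixel columns grow to the right and rows downward; lengths in m; the calibration is good to about 2 mm. A picture is of the moment at which its call begins. There is no depth.
- finish_job(): hands the job in, once; it reports no verdict.
The state is a dict: "t": time; "qpos": joint angles; "qvel": joint speeds; "joint_efforts": joint torques, N m; "ee_pos": TCP position; "ee_rot": TCP orientation; "ft_force": force on the tool from outside, world axes, zero at the start; "torque": the same for the moment, N m; "grip_width": opening from 0.0 (shut) to 1.0 (fully open).
Only numpy, scipy, OpenCV 4.12 (cv2) and the standard library are available. Lean on these libraries where they do the work, as an engineer would, in place of code of your own. Each camera call takes 0.05 s, during which the arm holds its last target.

### The job

Load the drill jig: push the aluminium blank along the bench with the fingertips, in at the open end of the blue jig and flat under its low steel bridge, until its end sits hard up against the red stop. Never lift, carry or tip the blank - it stays flat on the bench all the way - and leave the cardboard box, the brass tin and the wing nut where they are.

Things in the scene. Friction and masses are not known exactly. Their poses are not given: they have to be found in the camera images.
- blank: The loose blank: plain aluminium flat bar 100 (x) x 50 (y) x 14 (z) mm, about 0.22 kg, flat on the bench (z = 0), four small black crosses scribed on top, same either way round. Origin: middle of its underside; x along its length, z up. It starts outside the jig's open end, within 0.4 rad of the jig's x and its middle 15 to 45 mm off the centre line on the jig's +y side. Friction on the bench about 0.6.
- jig: The drill jig, screwed to the bench, immovable. Origin: on the bench under the middle of a blank that is home; a blank is home when its origin and x line (either way round) meet the jig's. x: feed direction, open end to stop; y across; z up. Blue fences 18 mm high, x -20 to +50 mm, inner faces y = +-27 mm (2 mm spare each side of the blank), outer +-39 mm.
- jig_mouth (a point): Middle of the jig's open end, on the bench, at jig x = -40 mm. From x = -20 mm the fences splay outward as a lead-in; here their inner corners stand at y = +-34 mm (outer corners +-46 mm). The rear end of a blank that is home, at jig x = -50 mm, still stands 10 mm out past this point.
- jig_bridge (a point): Middle of the underside of the steel bridge, 18 mm above the bench (4 mm over the blank's top), at jig x = +11 mm. The bridge spans jig x -8 to +30 mm and y +-39 mm; its top is at 30 mm, two brass drill bushes on it reach 36 mm. Screwed feet beside it, 10 mm high, reach y = +-59 mm.
- jig_stop (a point): Middle of the red end stop's face, at jig x = +50 mm, 9 mm above the bench; the stop is 18 mm high, 78 mm wide. The blank's leading end must touch this face.
- rivet_box: Bystander, loose: small pale cardboard box 57 x 87 x 35 mm; origin at the middle of its underside.
- brass_tin: Bystander, loose: small open brass tin, 58 mm across, 39 mm high; origin at the middle of its underside.
- wing_nut: Bystander, loose: dark iron wing nut 20 x 42 x 19 mm; origin at the middle of its underside.

How it is judged:
On the way:
1. the blank's leading end is between the fences and flat under the bridge (x of blank in the frame of jig above -0.05 m and y of blank in the frame of jig between -0.006 and 0.006 m and angle between the x axis of blank and the x axis of jig, either way round below 0.12 rad and angle between blank's own z axis and vertical below 0.06 rad and height (world z) of blank below 0.004 m).
At the end, for the whole second after the job is handed in: The blank lies still and flat on the bench under the bridge, within 4 mm of touching the red stop along the jig, within 5 mm of the centre line and 0.08 rad of square; box, tin and wing nut are within 15 mm of where they stood (x of blank in the frame of jig between -0.004 and 0.004 m and y of blank in the frame of jig between -0.005 and 0.005 m and angle between the x axis of blank and the x axis of jig, either way round below 0.08 rad and angle between blank's own z axis and vertical below 0.06 rad and height (world z) of blank below 0.004 m and linear speed of blank below 0.01 m/s and distance of each of rivet_box, brass_tin, wing_nut from where it was at the start of the episode below 0.015 m).
It fails at once if the blank is lifted more than 10 mm off the bench (height (world z) of blank above 0.01 m).
It fails at once if the blank is tipped by more than 0.12 rad (angle between blank's own z axis and vertical above 0.12 rad).
It fails at once if the cardboard box is moved more than 15 mm (distance of rivet_box from where it was at the start of the episode above 0.015 m).
It fails at once if the brass tin is moved more than 15 mm (distance of brass_tin from where it was at the start of the episode above 0.015 m).
It fails at once if the wing nut is moved more than 15 mm (distance of wing_nut from where it was at the start of the episode above 0.015 m).
It also fails if it takes over 54 s, if anything falls off the work surface, if the arm or the gripper's body presses on something with over 40 N, if the wrist force passes 120 N, or if a joint passes its speed limit or range.

## Working session

There is one attempt and no reset: what is moved stays moved. The work goes in short steps, Python scripts to look and compute and a tool call to move; the robot and the scene stay as the last step left them, time stands still between calls to the robot, and variables do not carry over. Pictures are saved under pics/ and viewed, and the job is handed in when it is done.

Besides the shell and the picture viewer there is one more tool, called after "Request:" in YAML: its name, and indented under it one key for each argument. servo_tool: Moves the arm, as the interface text tells. Its arguments: {"type":"object","properties":{"steps":{"type":"array"},"newtons":{"type":"number"}},"required":["steps"]}

```bash
mkdir -p pics
python3 - <<'E'
from bench import *
import cv2
o=get_obs(); print({k:(v if not hasattr(v,'tolist') else [round(float(x),3) for x in __import__('numpy').ravel(v)]) for k,v in o.items()})
for n in ("side","top"):
    f=grab_frame(n); print(n,f["fx"],f["fy"],f["cx"],f["cy"],f["rvec"],f["tvec"])
    cv2.imwrite(f"pics/{n}0.png",cv2.resize(f["image"][:,:,::-1],(768,576),interpolation=cv2.INTER_CUBIC))
    cv2.imwrite(f"{n}0raw.png",f["image"][:,:,::-1])
E
```

```text
{'t': 0.0, 'qpos': [-1.419, 0.427, 0.074, 1.607, -0.034, 1.111, -0.067], 'qvel': [0.001, -0.002, -0.002, -0.001, -0.002, -0.001, -0.001], 'joint_efforts': [-0.001, -94.982, 3.76, -46.351, 0.019, 0.01, 0.0], 'ee_pos': [0.201, 0.644, 0.404], 'ee_rot': [-0.0, 0.15, 0.989, -0.001], 'ft_force': [0.251, 1.035, 0.068], 'torque': [0.048, -0.012, 0.015], 'grip_width': 1.0018312016667483}
side 375.1918095081636 375.1918095081636 256.6277684686781 192.63833587519414 [ 2.22092037 -0.06509454  0.01826472] [-0.52227928  0.28119541  0.5671832 ]
top 354.3978328786177 354.3978328786177 260.2668148635327 190.96671139346648 [ 2.16687906 -2.1099655   0.17533783] [0.3661072  0.55816836 0.81145835]
```

View pics/side0.png

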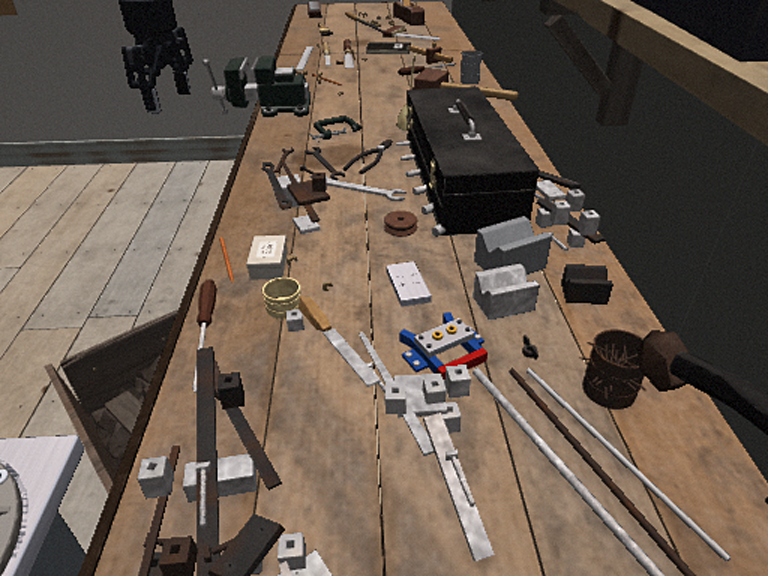

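View pics/top0.png

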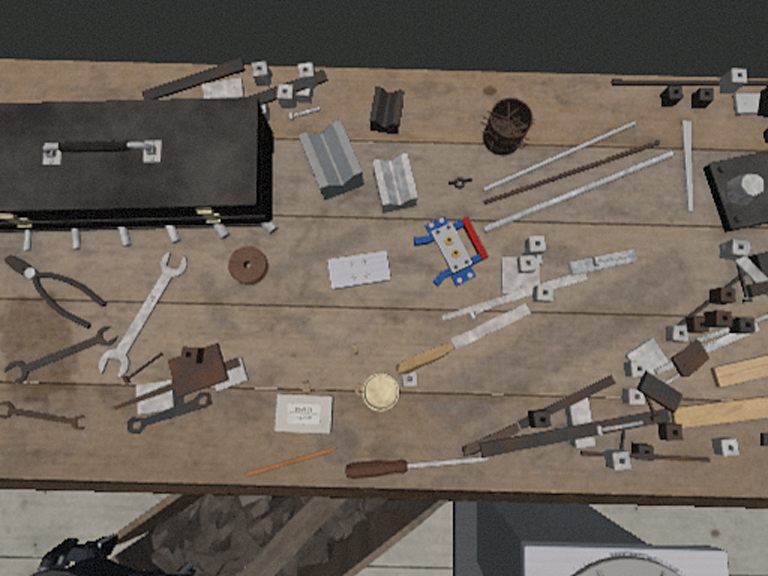

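The side view shows the blank at about (408,283) and the jig at (445,345). In the top view the blank is at (358,269) and the jig at (452,250), with the red stop on its right. The tin is at (381,392), the box at (304,413) and the wing nut at (459,182). I'll enlarge these next.

Run:
```python
import cv2
a=cv2.imread("top0raw.png")[135:200,210:335]; cv2.imwrite("pics/topc.png",cv2.resize(a,None,fx=6,fy=6,interpolation=cv2.INTER_CUBIC))
a=cv2.imread("side0raw.png")[165:255,245:370]; cv2.imwrite("pics/sidec.png",cv2.resize(a,None,fx=6,fy=6,interpolation=cv2.INTER_CUBIC))
```

```text
(no output)
```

View pics/topc.png

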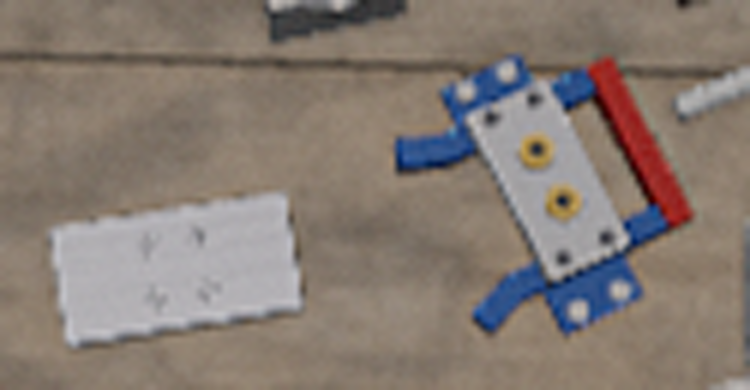

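View pics/sidec.png

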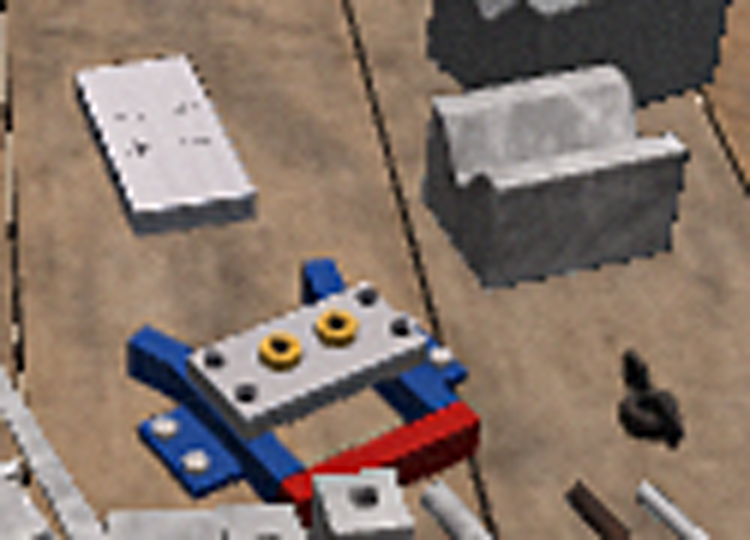

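```bash
cat > h.py <<'E'
import numpy as np, cv2
from scipy.optimize import least_squares
def proj(f,P):
    return cv2.projectPoints(np.asarray(P,float),np.asarray(f["rvec"],float),np.asarray(f["tvec"],float),np.array([[f["fx"],0,f["cx"]],[0,f["fy"],f["cy"]],[0,0,1.]]),None)[0][:,0]
def unproj(f,uv,z):
    R=cv2.Rodrigues(np.asarray(f["rvec"],float))[0]; t=np.asarray(f["tvec"],float).ravel()
    d=R.T@np.array([(uv[0]-f["cx"])/f["fx"],(uv[1]-f["cy"])/f["fy"],1]); c=-R.T@t
    return c+d*(z-c[2])/d[2]
def crop(uv,org,s): return (np.asarray(uv,float)+.5)/s-.5+np.asarray(org)
def tf(p,P):
    c,s=np.cos(p[2]),np.sin(p[2]); P=np.asarray(P,float)
    return np.c_[p[0]+c*P[:,0]-s*P[:,1],p[1]+s*P[:,0]+c*P[:,1],P[:,2]]
def fit(obs,p0):  # obs: list (frame, P, uv)
    r=lambda p: np.concatenate([(proj(f,tf(p,P))-uv).ravel() for f,P,uv in obs])
    s=least_squares(r,p0); return s.x, s.fun.reshape(-1,2)
E
python3 - <<'E'
from bench import *
from h import *
np.set_printoptions(precision=4,suppress=True)
ft,fs=grab_frame("top"),grab_frame("side")
for f in(ft,fs):
    print("cam",-cv2.Rodrigues(f["rvec"])[0].T@f["tvec"])
J=[(50,39,18),(50,-39,18),(-8,39,30),(30,39,30),(30,-39,30),(-8,-39,30)]
J=np.array(J)/1e3
jt=crop([(588,66),(668,228),(467,118),(540,80),(630,240),(550,282)],(210,135),6)
js=crop([(468,403),(283,482),(365,283),(432,345),(245,422),(190,358)],(245,165),6)
B=np.array([(-50,25,14),(50,25,14),(50,-25,14),(-50,-25,14)])/1e3
bt=crop([(50,230),(285,195),(302,308),(70,345)],(210,135),6)
bs=crop([(183,57),(254,193),(133,210),(78,75)],(245,165),6)
j0=unproj(ft,jt[0],.018); j1=unproj(ft,jt[1],.018); print(j0,j1,np.linalg.norm(j0-j1))
yaw=np.arctan2(*(j0-j1)[[1,0]])-np.pi/2
for P,t,s,n in((J,jt,js,"jig"),(B,bt,bs,"blank")):
    g=unproj(ft,t.mean(0),.02); p0=[g[0],g[1],yaw]
    for obs in([(ft,P,t)],[(fs,P,s)],[(ft,P,t),(fs,P,s)]):
        p,r=fit(obs,p0); print(n,p,"res",np.round(r,1).tolist())
for n,uv,h in(("tin",(381,392),.039),("box",(304,413),.035),("nut",(459,182),.01)):
    print(n,unproj(ft,(np.array(uv)+.5)/1.5-.5,h))
E
```

```text
cam [0.411  0.3812 0.8887]
cam [ 0.5122 -0.3086  0.5621]
[0.6726 0.2636 0.018 ] [0.6034 0.2297 0.018 ] 0.07710240261517318
jig [ 0.6148  0.2916 -1.0886] res [[-0.7, 0.0], [0.2, -0.0], [-0.5, -0.2], [0.8, -0.3], [0.2, 0.4], [-0.1, 0.1]]
jig [ 0.6172  0.2875 -1.093 ] res [[-0.6, -0.2], [-0.4, 0.3], [0.5, 0.1], [0.1, -0.3], [0.6, 0.1], [-0.3, -0.0]]
jig [ 0.6164  0.2898 -1.0907] res [[0.0, -0.6], [0.9, -0.6], [0.2, -0.8], [1.6, -0.9], [0.9, -0.2], [0.6, -0.6], [-1.1, -1.0], [-0.8, -0.5], [-0.0, -0.6], [-0.5, -1.0], [0.2, -0.7], [-0.8, -0.7]]
blank [ 0.581   0.4348 -1.3855] res [[0.0, -0.0], [0.1, -0.3], [0.4, 0.1], [-0.5, 0.2]]
blank [ 0.5829  0.4332 -1.3897] res [[0.6, -0.3], [0.2, 0.2], [-0.0, 0.5], [-0.8, -0.6]]
blank [ 0.582   0.4344 -1.3868] res [[0.3, -0.4], [0.3, -0.6], [0.6, -0.2], [-0.3, -0.3], [0.1, -0.5], [-0.2, -0.1], [-0.4, 0.3], [-1.2, -0.8]]
tin [0.3814 0.3916 0.039 ]
box [0.3458 0.5112 0.035 ]
nut [0.7405 0.2674 0.01  ]
```

Run:
```python
import bench
print([n for n in dir(bench) if not n.startswith('__')]); print(getattr(bench,'finger_overhang',None))
from bench import *
from h import *
ft,fs=grab_frame("top"),grab_frame("side")
np.set_printoptions(precision=3,suppress=True)
for uv in((397,211),(415,203),(378,160),(360,182),(334,196)): print(uv,unproj(ft,(np.array(uv)+.5)/1.5-.5,.0),unproj(ft,(np.array(uv)+.5)/1.5-.5,.04))
for uv in((485,285),(685,250),(440,195),(660,140)): print('side',uv,unproj(fs,crop(uv,(245,165),6),0),unproj(fs,crop(uv,(245,165),6),0.035))
```

```text
['Unreachable', 'finger_overhang', 'finish_job', 'get_obs', 'grab_frame']
0.1734
(397, 211) [0.689 0.373 0.   ] [0.676 0.374 0.04 ]
(415, 203) [0.704 0.342 0.   ] [0.691 0.344 0.04 ]
(378, 160) [0.781 0.409 0.   ] [0.764 0.408 0.04 ]
(360, 182) [0.739 0.439 0.   ] [0.725 0.437 0.04 ]
(334, 196) [0.713 0.484 0.   ] [0.699 0.479 0.04 ]
side (485, 285) [0.701 0.344 0.   ] [0.689 0.303 0.035]
side (685, 250) [0.783 0.36  0.   ] [0.766 0.318 0.035]
side (440, 195) [0.694 0.401 0.   ] [0.682 0.357 0.035]
side (660, 140) [0.792 0.432 0.   ] [0.774 0.385 0.035]
```

Request:
servo_tool:
  steps:
    - {"dx": 3.6,"dy": -1.67,"turn": 2.3,"claw": 6}
    - {"dx": 3.6,"dy": -1.67,"turn": 2.3,"claw": 6}
    - {"dx": 3.6,"dy": -1.67,"turn": 2.3,"claw": 6}
    - {"dx": 3.6,"dy": -1.67,"turn": 2.3,"claw": 6}
    - {"dx": 3.6,"dy": -1.67,"turn": 2.3,"claw": 6}
    - {"dx": 3.6,"dy": -1.67,"turn": 2.3,"claw": 6}
    - {"dx": 3.6,"dy": -1.67,"turn": 2.3,"claw": 6}
    - {"dx": 3.6,"dy": -1.67,"turn": 2.3,"claw": 6}
    - {"dx": 3.6,"dy": -1.67,"turn": 2.3,"claw": 6}
    - {"dx": 3.6,"dy": -1.67,"turn": 2.3,"claw": 6}
    - {"dx": 3.6,"dy": -1.67,"turn": 2.3,"claw": 6}
    - {"dx": 3.6,"dy": -1.67,"turn": 2.3,"claw": 6}

```text
schema error: expected keys dx, dy, dz, turn, claw
```

Request:
servo_tool:
  steps:
    - {"dx": 3.6,"dy": -1.67,"dz": 0,"turn": 2.3,"claw": 6}
    - {"dx": 3.6,"dy": -1.67,"dz": 0,"turn": 2.3,"claw": 6}
    - {"dx": 3.6,"dy": -1.67,"dz": 0,"turn": 2.3,"claw": 6}
    - {"dx": 3.6,"dy": -1.67,"dz": 0,"turn": 2.3,"claw": 6}
    - {"dx": 3.6,"dy": -1.67,"dz": 0,"turn": 2.3,"claw": 6}
    - {"dx": 3.6,"dy": -1.67,"dz": 0,"turn": 2.3,"claw": 6}
    - {"dx": 3.6,"dy": -1.67,"dz": 0,"turn": 2.3,"claw": 6}
    - {"dx": 3.6,"dy": -1.67,"dz": 0,"turn": 2.3,"claw": 6}
    - {"dx": 3.6,"dy": -1.67,"dz": 0,"turn": 2.3,"claw": 6}
    - {"dx": 3.6,"dy": -1.67,"dz": 0,"turn": 2.3,"claw": 6}
    - {"dx": 3.6,"dy": -1.67,"dz": 0,"turn": 2.3,"claw": 6}
    - {"dx": 3.6,"dy": -1.67,"dz": 0,"turn": 2.3,"claw": 6}

```text
t: 1.5
ee_pos: [0.634, 0.4432, 0.4046]
ee_rot: [-0.0, -0.091, 0.996, -0.0]
ft_force: [-0.9, 0.2, 0.0]
grip_width: 0.701
```

Request:
servo_tool:
  steps:
    - {"dx": 0,"dy": 0,"dz": -2.7,"turn": 0,"claw": 6}
    - {"dx": 0,"dy": 0,"dz": -2.7,"turn": 0,"claw": 6}
    - {"dx": 0,"dy": 0,"dz": -2.7,"turn": 0,"claw": 6}
    - {"dx": 0,"dy": 0,"dz": -2.7,"turn": 0,"claw": 6}
    - {"dx": 0,"dy": 0,"dz": -2.7,"turn": 0,"claw": 6}
    - {"dx": 0,"dy": 0,"dz": -2.7,"turn": 0,"claw": 6}
    - {"dx": 0,"dy": 0,"dz": -2.7,"turn": 0,"claw": 6}
    - {"dx": 0,"dy": 0,"dz": -2.7,"turn": 0,"claw": 6}
    - {"dx": 0,"dy": 0,"dz": 0,"turn": 0,"claw": 6}

```text
t: 2.4
ee_pos: [0.6313, 0.4433, 0.1844]
ee_rot: [-0.003, -0.09, 0.996, -0.002]
ft_force: [-1.0, -0.6, -0.1]
grip_width: 0.699
```

```bash
cat > look.py <<'E'
import sys
from bench import *
import cv2
i=sys.argv[1]
t,s=grab_frame("top"),grab_frame("side")
a=t["image"][125:215,205:335,::-1]; b=s["image"][150:250,230:370,::-1]
cv2.imwrite(f"pics/t{i}.png",cv2.resize(a,None,fx=6,fy=6,interpolation=cv2.INTER_CUBIC))
cv2.imwrite(f"pics/s{i}.png",cv2.resize(b,None,fx=5,fy=5,interpolation=cv2.INTER_CUBIC))
o=get_obs(); print(o["t"],o["ee_pos"],o["ft_force"])
E
python3 look.py 1
```

```text
2.5 [0.63272988 0.44406046 0.18890175] [-0.00195495 -0.79567567  1.03780901]
```

View pics/t1.png

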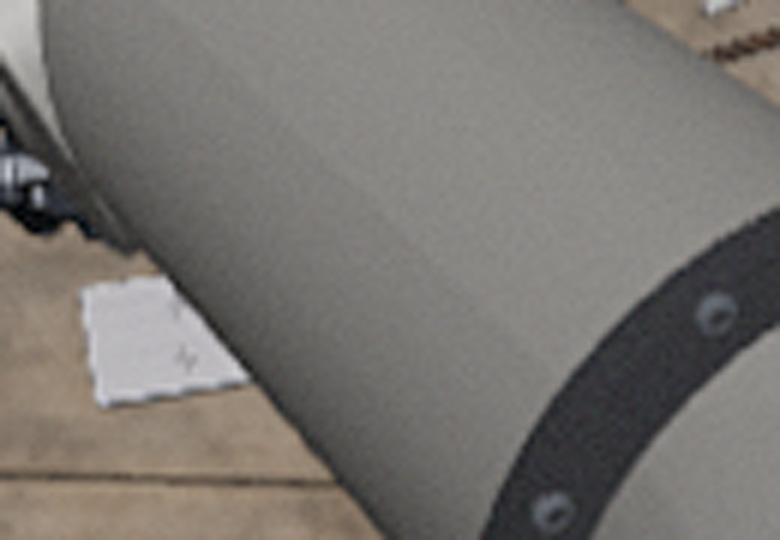

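View pics/s1.png

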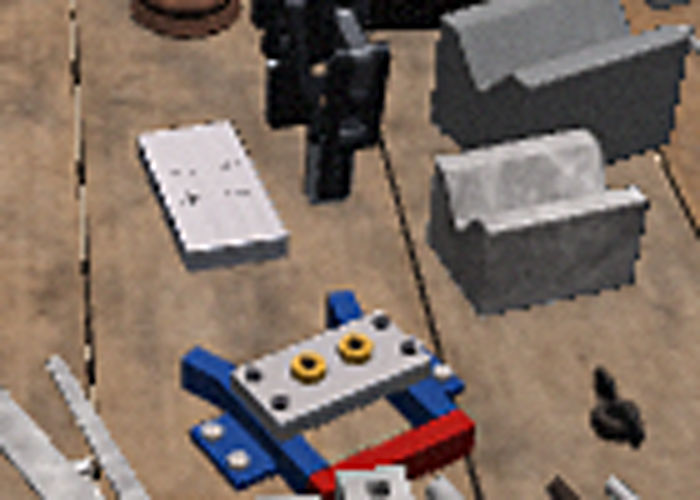

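Side view: the front fingertip ends at about (328,200), beside and clear of the blank, whose near top edge runs (190,245)–(287,237). The arm hides most of the top view. I'll work out the tip height.

Run:
```python
from bench import *
from h import *
fs=grab_frame("side"); o=get_obs(); p=o["ee_pos"]; print(p)
a=np.deg2rad(100.4); y=np.array([np.cos(a),np.sin(a)]); x=np.array([y[1],-y[0]])
for z in(0,.01,.02,.03,.04):
    for k,sx in((.030,0),(.045,-.011),(.045,.011)):
        P=[p[0]-y[0]*k+x[0]*sx,p[1]-y[1]*k+x[1]*sx,z]
        uv=proj(fs,[P])[0]; print(z,k,sx,((uv-[230,150]+.5)*5-.5).round())
```

```text
[0.63308145 0.44433291 0.19004355]
0 0.03 0 [325. 224.]
0 0.045 -0.011 [313. 246.]
0 0.045 0.011 [356. 239.]
0.01 0.03 0 [326. 208.]
0.01 0.045 -0.011 [314. 230.]
0.01 0.045 0.011 [357. 223.]
0.02 0.03 0 [327. 192.]
0.02 0.045 -0.011 [315. 213.]
0.02 0.045 0.011 [359. 206.]
0.03 0.03 0 [328. 175.]
0.03 0.045 -0.011 [316. 196.]
0.03 0.045 0.011 [360. 190.]
0.04 0.03 0 [329. 158.]
0.04 0.045 -0.011 [317. 179.]
0.04 0.045 0.011 [361. 173.]
```

Request:
servo_tool:
  steps:
    - {"dx": 0,"dy": 0,"dz": -0.5,"turn": 0,"claw": 6}
    - {"dx": 0,"dy": 0,"dz": -0.5,"turn": 0,"claw": 6}
    - {"dx": 0,"dy": 0,"dz": -0.3,"turn": 0,"claw": 6}
    - {"dx": 0,"dy": 0,"dz": -0.2,"turn": 0,"claw": 6}
    - {"dx": 0,"dy": 0,"dz": 0,"turn": 0,"claw": 6}
    - {"dx": 0,"dy": 0,"dz": 0,"turn": 0,"claw": 6}

```text
t: 3.15
ee_pos: [0.6327, 0.4441, 0.1737]
ee_rot: [0.0, -0.09, 0.996, -0.0]
ft_force: [-0.9, 0.2, -0.6]
grip_width: 0.702
```

```bash
python3 look.py 2
```

```text
3.25 [0.63272481 0.44408835 0.1738832 ] [ 0.05669548  0.22154952 -0.35142436]
```

View pics/s2.png

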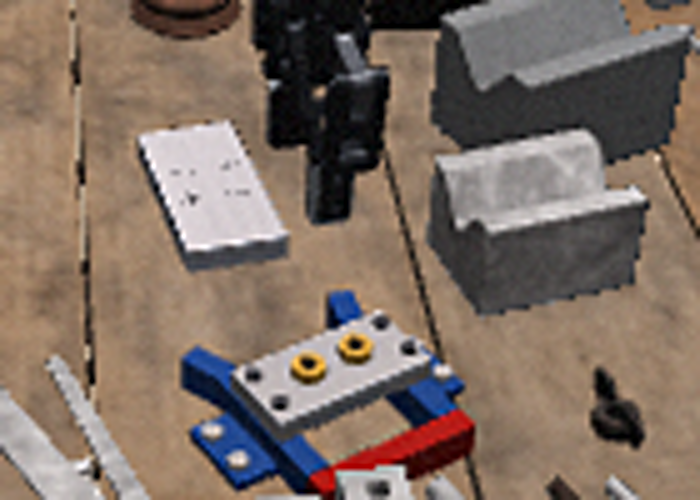

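The fingertip bottom is now at about (328,220), roughly 8–10 mm up. I'll go 4 mm lower, then push toward jig −y while turning.

Request:
servo_tool:
  steps:
    - {"dx": 0,"dy": 0,"dz": -0.2,"turn": 0,"claw": 6}
    - {"dx": 0,"dy": 0,"dz": -0.2,"turn": 0,"claw": 6}
    - {"dx": -0.35,"dy": -0.06,"dz": 0,"turn": 0,"claw": 6}
    - {"dx": -0.35,"dy": -0.06,"dz": 0,"turn": 0,"claw": 6}
    - {"dx": -0.35,"dy": -0.06,"dz": 0,"turn": 0,"claw": 6}
    - {"dx": -0.35,"dy": -0.06,"dz": 0,"turn": 0,"claw": 6}
    - {"dx": -0.35,"dy": -0.1,"dz": 0,"turn": 1.7,"claw": 6}
    - {"dx": -0.35,"dy": -0.1,"dz": 0,"turn": 1.7,"claw": 6}
    - {"dx": -0.35,"dy": -0.1,"dz": 0,"turn": 1.7,"claw": 6}

```text
t: 4.15
ee_pos: [0.6079, 0.4386, 0.1698]
ee_rot: [0.0, -0.135, 0.991, 0.0]
ft_force: [0.9, 1.1, -0.3]
grip_width: 0.706
```

```bash
python3 look.py 3
```

```text
4.25 [0.60779893 0.43851655 0.16983249] [0.57027969 0.35058593 0.59520467]
```

View pics/s3.png

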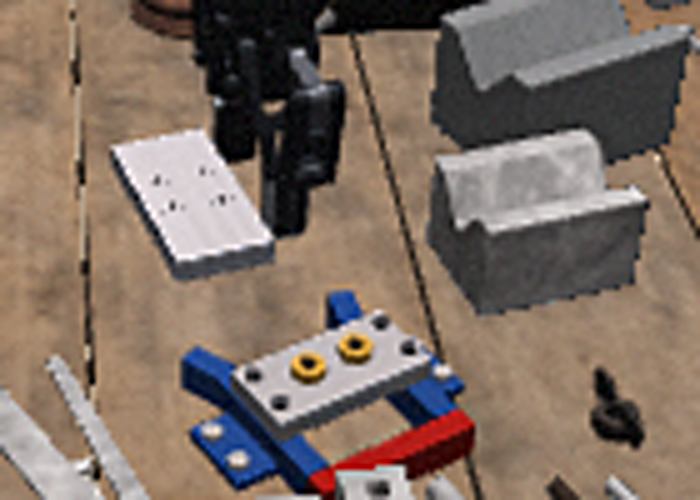

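The blank is turning and sliding with the fingers: its near edge is now (180,262)–(272,240). I'll continue the same push.

Request:
servo_tool:
  steps:
    - {"dx": -0.31,"dy": -0.1,"dz": 0,"turn": 1.5,"claw": 6}
    - {"dx": -0.31,"dy": -0.1,"dz": 0,"turn": 1.5,"claw": 6}
    - {"dx": -0.31,"dy": -0.1,"dz": 0,"turn": 1.5,"claw": 6}
    - {"dx": -0.31,"dy": -0.1,"dz": 0,"turn": 1.5,"claw": 6}
    - {"dx": -0.31,"dy": -0.1,"dz": 0,"turn": 1.5,"claw": 6}
    - {"dx": -0.31,"dy": -0.1,"dz": 0,"turn": 1.5,"claw": 6}
    - {"dx": -0.31,"dy": -0.1,"dz": 0,"turn": 1.5,"claw": 6}
    - {"dx": -0.3,"dy": -0.1,"dz": 0,"turn": 1.5,"claw": 6}
    - {"dx": 0,"dy": 0,"dz": 0,"turn": 0,"claw": 6}

```text
t: 5.15
ee_pos: [0.583, 0.4305, 0.1697]
ee_rot: [-0.0, -0.238, 0.971, -0.0]
ft_force: [-0.3, 0.5, 0.9]
grip_width: 0.7
```

```bash
python3 look.py 4
```

```text
5.25 [0.58323679 0.43043762 0.16950162] [-0.34523883 -0.59994677 -0.07135299]
```

View pics/s4.png

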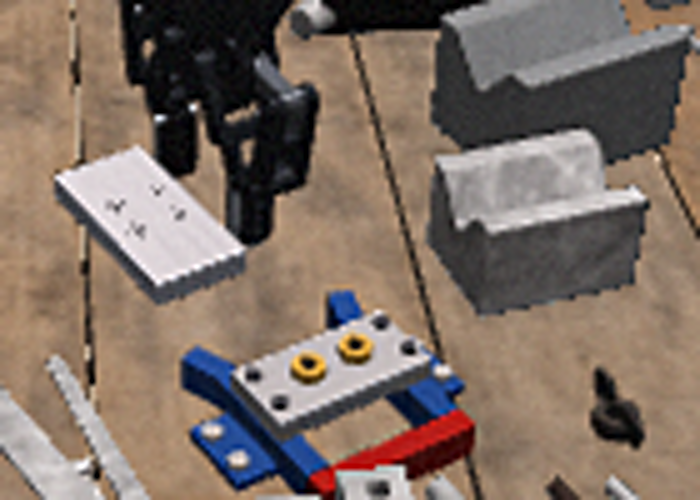

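View pics/t4.png

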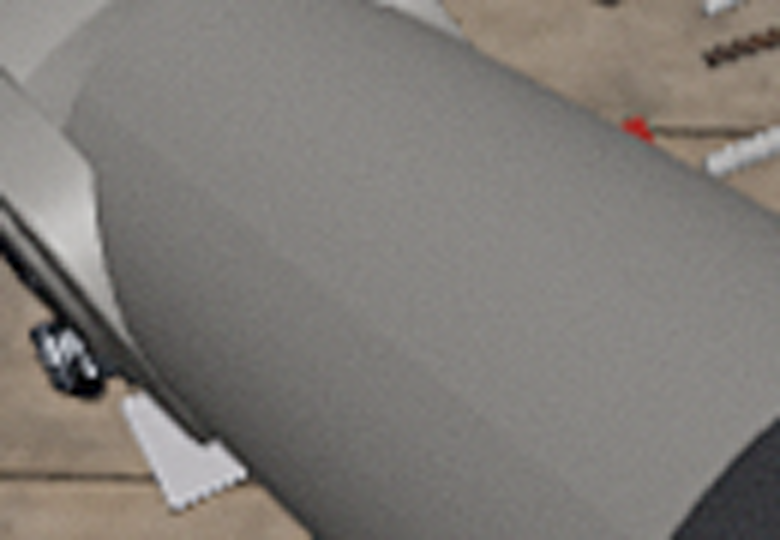

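The blank's top corners in the side view are at (138,147), (243,250), (157,290) and (55,178). I'll fit its pose relative to the jig.

```bash
cat > rel.py <<'E'
from bench import *
from h import *
import sys,json
J=np.array([0.6172,0.2875,-1.093]) # side-only jig fit
B=np.array([(-50,25,14),(50,25,14),(50,-25,14),(-50,-25,14)])/1e3
fs=grab_frame("side"); uv=crop(json.loads(sys.argv[1]),(230,150),5)
p,r=fit([(fs,B,uv)],[.57,.41,-1.1]); d=p[:2]-J[:2]; c,s=np.cos(J[2]),np.sin(J[2])
print("world",p.round(4),"in jig mm",1e3*(c*d[0]+s*d[1]),1e3*(-s*d[0]+c*d[1]),"dyaw",p[2]-J[2],"res",r.round(1).tolist())
E
python3 rel.py "[[138,147],[243,250],[157,290],[55,178]]"
```

```text
world [ 0.5508  0.4107 -1.0937] in jig mm -139.92490089100272 -2.2954189672500305 dyaw -0.000733571257075738 res [[0.2, 0.1], [0.8, 0.5], [-0.3, -0.5], [-0.6, -0.1]]
```

The blank is square to the jig (0.00 rad) and about 2 mm off the centre line, well inside the lead-in. Now I'll back off, lift and go round to its rear end.

Request:
servo_tool:
  steps:
    - {"dx": 0.7,"dy": 0.35,"dz": 0,"turn": 0,"claw": 6}
    - {"dx": 0.7,"dy": 0.35,"dz": 0,"turn": 0,"claw": 6}
    - {"dx": 0,"dy": 0,"dz": 3,"turn": 0,"claw": 6}
    - {"dx": 0,"dy": 0,"dz": 4,"turn": 0,"claw": 6}
    - {"dx": -1,"dy": 0.5,"dz": 0,"turn": -8,"claw": 2.5}
    - {"dx": -1,"dy": 0.5,"dz": 0,"turn": -8,"claw": 2.5}
    - {"dx": -1,"dy": 0.5,"dz": 0,"turn": -8,"claw": 2.5}
    - {"dx": -1,"dy": 0.5,"dz": 0,"turn": -8,"claw": 2.5}
    - {"dx": -1,"dy": 0.5,"dz": 0,"turn": -8,"claw": 2.5}
    - {"dx": -1,"dy": 0.5,"dz": 0,"turn": -8,"claw": 2.5}
    - {"dx": -1,"dy": 0.5,"dz": 0,"turn": -8,"claw": 2.5}
    - {"dx": -1.2,"dy": 0.8,"dz": 0,"turn": -8,"claw": 2.5}

```text
t: 6.5
ee_pos: [0.5159, 0.4809, 0.2398]
ee_rot: [0.0, 0.317, 0.948, -0.0]
ft_force: [-0.5, 0.5, -0.1]
grip_width: 0.289
```

Request:
servo_tool:
  steps:
    - {"dx": 0,"dy": 0,"dz": 0,"turn": -8,"claw": 2.5}
    - {"dx": 0,"dy": 0,"dz": 0,"turn": -8,"claw": 2.5}
    - {"dx": 0,"dy": 0,"dz": 0,"turn": -8,"claw": 2.5}
    - {"dx": 0,"dy": 0,"dz": 0,"turn": -2.3,"claw": 2.5}
    - {"dx": 0,"dy": 0,"dz": 0,"turn": 0,"claw": 2.5}

```text
t: 7.0
ee_pos: [0.5157, 0.4813, 0.2396]
ee_rot: [0.0, 0.522, 0.853, -0.0]
ft_force: [0.1, 0.1, 0.1]
grip_width: 0.296
```

Request:
servo_tool:
  steps:
    - {"dx": 0,"dy": 0,"dz": -2,"turn": 0.4,"claw": 2.5}
    - {"dx": 0,"dy": 0,"dz": -2,"turn": 0,"claw": 2.5}
    - {"dx": 0,"dy": 0,"dz": -1.5,"turn": 0,"claw": 2.5}
    - {"dx": 0,"dy": 0,"dz": -0.6,"turn": 0,"claw": 2.5}
    - {"dx": 0,"dy": 0,"dz": -0.2,"turn": 0,"claw": 2.5}
    - {"dx": 0,"dy": 0,"dz": 0,"turn": 0,"claw": 2.5}

```text
t: 7.6
ee_pos: [0.5157, 0.4807, 0.177]
ee_rot: [0.0, 0.519, 0.855, 0.0]
ft_force: [-0.1, 0.5, -0.5]
grip_width: 0.292
```

```bash
python3 look.py 5
```

```text
7.7 [0.5157533  0.48084247 0.17750704] [-0.79829144 -0.16815096 -0.84968061]
```

View pics/s5.png

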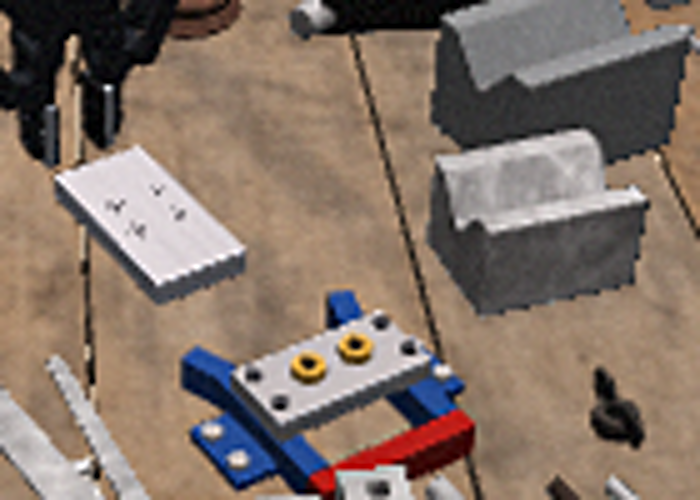

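View pics/t5.png

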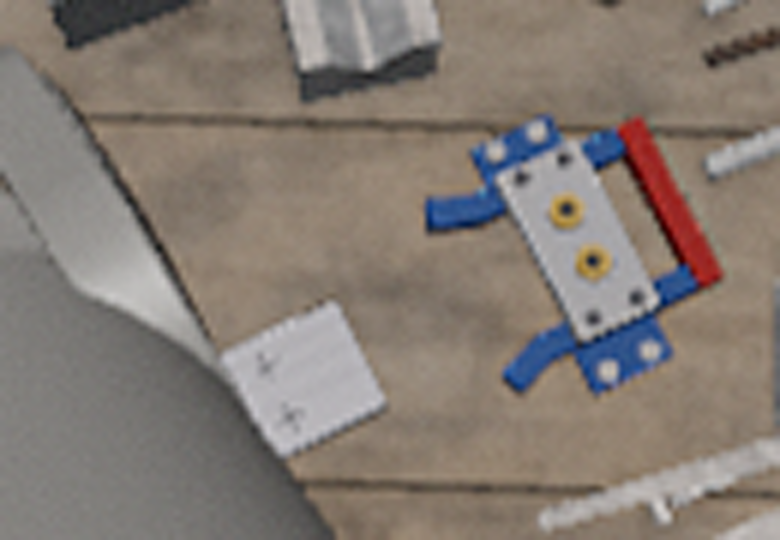

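Both fingertips stand behind the blank's rear end, at side-view (40,162) and (105,147). The top view shows the blank square and in line with the jig mouth. I'll check the tip height.

Run:
```python
from bench import *
from h import *
fs=grab_frame("side"); ft=grab_frame("top")
p=get_obs()["ee_pos"]
for z in(0,.005,.01,.015):
    P=tf([p[0],p[1],-1.0907],[(.011,y,z) for y in(-.025,-.0125,.0125,.025)])
    print(z,((proj(fs,P)-[230,150]+.5)*5).round().tolist())
# blank front corners from the top view
for J,uvs in (((0.6148,0.2916,-1.0886),((335,300),(385,405))),):
    for uv in uvs:
        q=unproj(ft,crop(uv,(205,125),6),.014); d=q[:2]-J[:2]; c,s=np.cos(J[2]),np.sin(J[2]); print(1e3*(c*d[0]+s*d[1]),1e3*(-s*d[0]+c*d[1]))
```

```text
0 [[39.0, 182.0], [60.0, 175.0], [103.0, 160.0], [124.0, 153.0]]
0.005 [[38.0, 174.0], [60.0, 167.0], [103.0, 152.0], [124.0, 145.0]]
0.01 [[38.0, 166.0], [60.0, 159.0], [103.0, 144.0], [124.0, 137.0]]
0.015 [[38.0, 158.0], [59.0, 151.0], [102.0, 136.0], [124.0, 129.0]]
-88.88828670795176 24.120716550479216
-89.84103121418805 -25.122953973495267
```

Request:
servo_tool:
  steps:
    - {"dx": 0,"dy": 0,"dz": -0.4,"turn": 0,"claw": 2.5}
    - {"dx": 0.46,"dy": -0.89,"dz": 0,"turn": 0,"claw": 2.5}
    - {"dx": 0.28,"dy": -0.53,"dz": 0,"turn": 0,"claw": 2.5}
    - {"dx": 0.46,"dy": -0.89,"dz": 0,"turn": 0,"claw": 2.5}
    - {"dx": 0.46,"dy": -0.89,"dz": 0,"turn": 0,"claw": 2.5}
    - {"dx": 0.46,"dy": -0.89,"dz": 0,"turn": 0,"claw": 2.5}
    - {"dx": 0.46,"dy": -0.89,"dz": 0,"turn": 0,"claw": 2.5}
    - {"dx": 0.46,"dy": -0.89,"dz": 0,"turn": 0,"claw": 2.5}
    - {"dx": 0,"dy": 0,"dz": 0,"turn": 0,"claw": 2.5}

```text
t: 8.7
ee_pos: [0.5467, 0.4212, 0.1734]
ee_rot: [0.0, 0.519, 0.855, 0.001]
ft_force: [1.4, -4.1, 7.9]
grip_width: 0.295
```

```bash
python3 look.py 6
```

```text
8.8 [0.5466957  0.42131409 0.17341136] [ 2.44066083 -4.66761863  8.23596359]
```

View pics/s6.png

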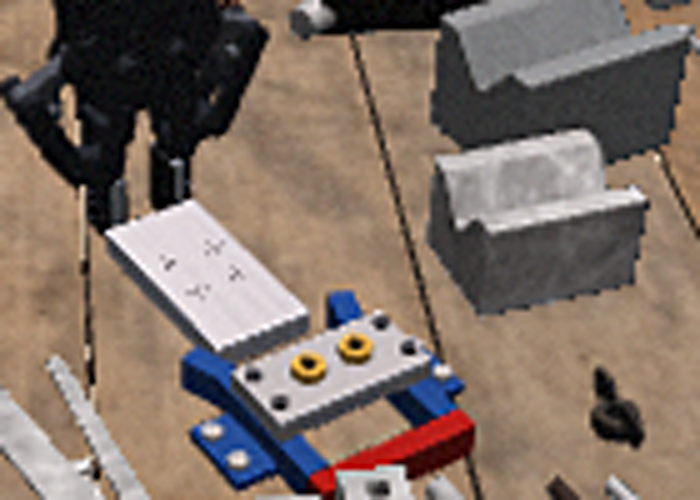

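View pics/t6.png

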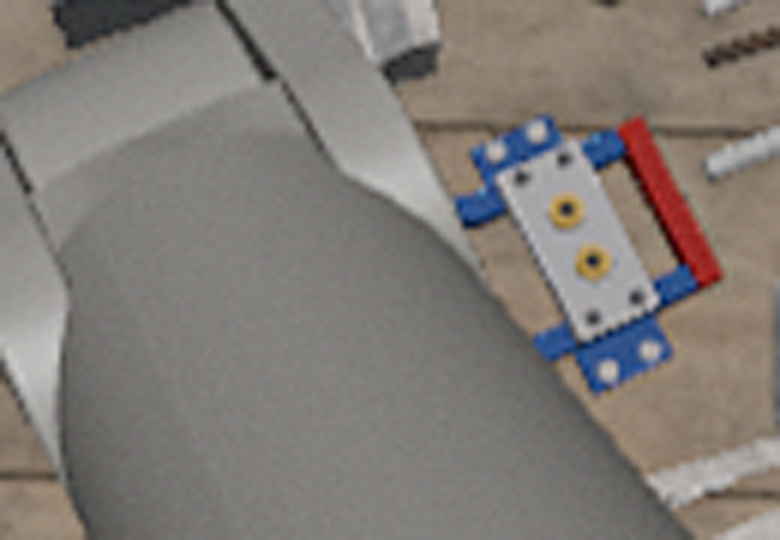

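The blank's nose is entering the mouth. Its top corners are at (193,200), (308,313), (221,350) and (107,235). The 8 N vertical force means the tips are rubbing the bench, so I'll back off slightly and raise 3 mm.

```bash
python3 rel.py "[[193,200],[308,313],[221,350],[107,235]]"
```

```text
world [ 0.5754  0.3647 -1.0835] in jig mm -87.73021053790895 -1.6413366611245095 dyaw 0.00950963219717016 res [[0.0, -0.0], [0.8, -0.0], [-0.4, 0.3], [-0.5, -0.4]]
```

Request:
servo_tool:
  steps:
    - {"dx": -0.23,"dy": 0.44,"dz": 0,"turn": 0,"claw": 2.5}
    - {"dx": 0,"dy": 0,"dz": 0.35,"turn": 0,"claw": 2.5}
    - {"dx": 0.23,"dy": -0.44,"dz": 0,"turn": 0,"claw": 2.5}
    - {"dx": 0.23,"dy": -0.44,"dz": 0,"turn": 0,"claw": 2.5}
    - {"dx": 0.23,"dy": -0.44,"dz": 0,"turn": 0,"claw": 2.5}
    - {"dx": 0.23,"dy": -0.44,"dz": 0,"turn": 0,"claw": 2.5}
    - {"dx": 0.23,"dy": -0.44,"dz": 0,"turn": 0,"claw": 2.5}
    - {"dx": 0.23,"dy": -0.44,"dz": 0,"turn": 0,"claw": 2.5}
    - {"dx": 0.23,"dy": -0.44,"dz": 0,"turn": 0,"claw": 2.5}

```text
t: 9.75
ee_pos: [0.5599, 0.3952, 0.1762]
ee_rot: [-0.0, 0.519, 0.855, 0.0]
ft_force: [-1.3, 2.9, 3.4]
grip_width: 0.293
```

```bash
python3 look.py 7
```

```text
9.85 [0.56025133 0.39437616 0.17616076] [ 0.92428688  0.42309516 -0.07482378]
```

View pics/s7.png

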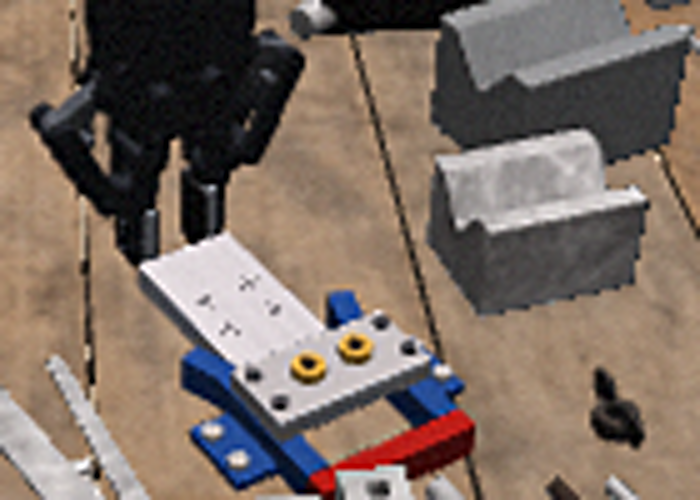

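The nose is reaching the bridge, straight and flat. I'll continue the push.

Request:
servo_tool:
  steps:
    - {"dx": 0.23,"dy": -0.44,"dz": 0,"turn": 0,"claw": 2.5}
    - {"dx": 0.23,"dy": -0.44,"dz": 0,"turn": 0,"claw": 2.5}
    - {"dx": 0.23,"dy": -0.44,"dz": 0,"turn": 0,"claw": 2.5}
    - {"dx": 0.23,"dy": -0.44,"dz": 0,"turn": 0,"claw": 2.5}
    - {"dx": 0.23,"dy": -0.44,"dz": 0,"turn": 0,"claw": 2.5}
    - {"dx": 0.23,"dy": -0.44,"dz": 0,"turn": 0,"claw": 2.5}

```text
t: 10.45
ee_pos: [0.5737, 0.3687, 0.1762]
ee_rot: [-0.0, 0.519, 0.855, -0.0]
ft_force: [0.2, 0.3, -0.8]
grip_width: 0.291
```

```bash
python3 look.py 8
```

```text
10.55 [0.57398551 0.36812463 0.17626048] [ 0.81064077  0.42992736 -0.96933438]
```

View pics/s8.png

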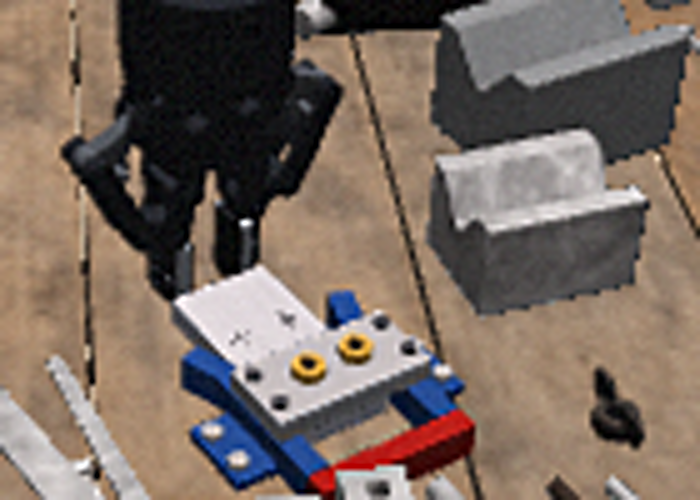

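The blank is sliding under the bridge with about 28 mm to go.

Request:
servo_tool:
  steps:
    - {"dx": 0.23,"dy": -0.44,"dz": 0,"turn": 0,"claw": 2.5}
    - {"dx": 0.23,"dy": -0.44,"dz": 0,"turn": 0,"claw": 2.5}
    - {"dx": 0.23,"dy": -0.44,"dz": 0,"turn": 0,"claw": 2.5}
    - {"dx": 0.23,"dy": -0.44,"dz": 0,"turn": 0,"claw": 2.5}
    - {"dx": 0.14,"dy": -0.27,"dz": 0,"turn": 0,"claw": 2.5}
    - {"dx": 0.05,"dy": -0.09,"dz": 0,"turn": 0,"claw": 2.5}
    - {"dx": 0.05,"dy": -0.09,"dz": 0,"turn": 0,"claw": 2.5}

```text
t: 11.25
ee_pos: [0.585, 0.3471, 0.1762]
ee_rot: [-0.0, 0.519, 0.855, -0.0]
ft_force: [-1.5, 1.3, -0.3]
grip_width: 0.292
```

```bash
python3 look.py 9
```

```text
11.35 [0.58505602 0.34704265 0.17620936] [ 0.08078798 -0.23814861 -0.40047449]
```

View pics/s9.png

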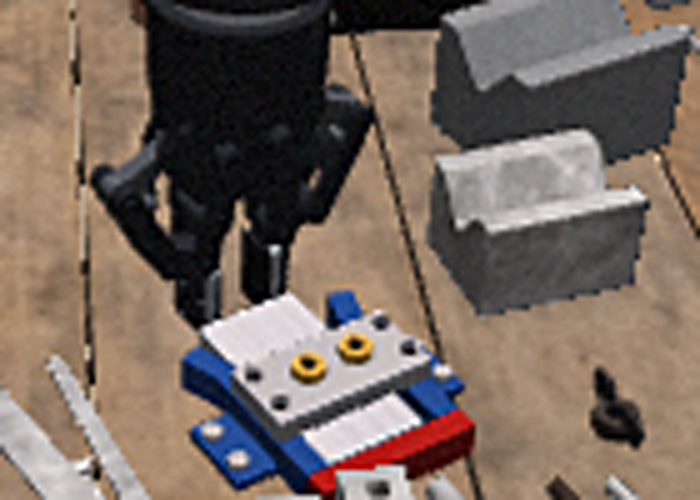

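Nearly home: tool jig-x is about −65 mm, against −61 at the stop. I'll creep in until the force rises.

Request:
servo_tool:
  steps:
    - {"dx": 0.05,"dy": -0.09,"dz": 0,"turn": 0,"claw": 2.5}
    - {"dx": 0.05,"dy": -0.09,"dz": 0,"turn": 0,"claw": 2.5}
    - {"dx": 0.05,"dy": -0.09,"dz": 0,"turn": 0,"claw": 2.5}
    - {"dx": 0.05,"dy": -0.09,"dz": 0,"turn": 0,"claw": 2.5}

```text
t: 11.75
ee_pos: [0.587, 0.3437, 0.1762]
ee_rot: [-0.0, 0.519, 0.855, 0.0]
ft_force: [-3.1, 7.2, -0.2]
grip_width: 0.292
```

Request:
servo_tool:
  steps:
    - {"dx": 0.05,"dy": -0.09,"dz": 0,"turn": 0,"claw": 2.5}
    - {"dx": 0.05,"dy": -0.09,"dz": 0,"turn": 0,"claw": 2.5}

```text
t: 11.95
ee_pos: [0.5873, 0.3433, 0.1762]
ee_rot: [-0.001, 0.518, 0.855, 0.001]
ft_force: [-6.1, 11.8, 0.3]
grip_width: 0.292
```

```bash
python3 look.py 10
```

```text
12.05 [0.58727959 0.34337904 0.17623093] [-4.34966089  9.59936351  0.77674935]
```

View pics/s10.png

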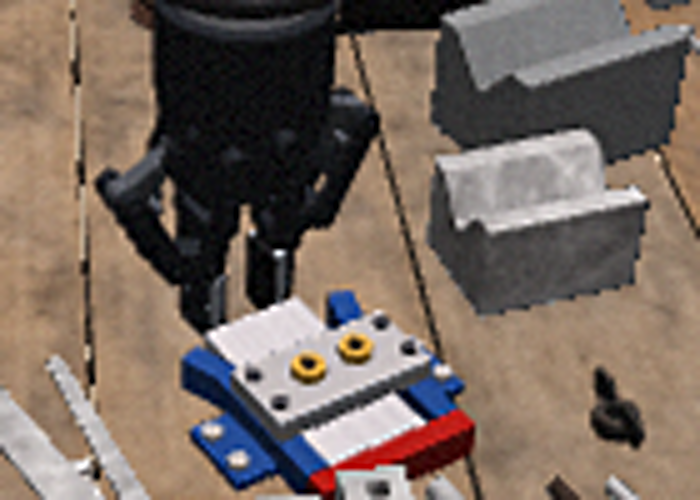

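The tool stalled against a growing 13 N at jig-x −61 mm, so the blank's end is on the stop. I'll back off and check from above.

Request:
servo_tool:
  steps:
    - {"dx": -0.1,"dy": 0.2,"dz": 0,"turn": 0,"claw": 2.5}
    - {"dx": -0.5,"dy": 0.9,"dz": 0,"turn": 0,"claw": 2.5}
    - {"dx": -0.9,"dy": 1.8,"dz": 0,"turn": 0,"claw": 2.5}
    - {"dx": 0,"dy": 0,"dz": 4,"turn": 0,"claw": 2.5}
    - {"dx": 0,"dy": 0,"dz": 4,"turn": 0,"claw": 2.5}
    - {"dx": -2,"dy": 4,"dz": 3,"turn": 0,"claw": 2.5}
    - {"dx": -2,"dy": 4,"dz": 3,"turn": 0,"claw": 2.5}
    - {"dx": -2,"dy": 4,"dz": 0,"turn": 0,"claw": 2.5}
    - {"dx": -2,"dy": 4,"dz": 0,"turn": 0,"claw": 2.5}
    - {"dx": 0,"dy": 0,"dz": 0,"turn": 0,"claw": 2.5}

```text
t: 13.05
ee_pos: [0.4896, 0.533, 0.3114]
ee_rot: [-0.002, 0.515, 0.857, 0.001]
ft_force: [-0.2, -0.3, -0.8]
grip_width: 0.297
```

```bash
python3 look.py 11
python3 - <<'E'
from bench import *
import cv2
f=grab_frame("top"); cv2.imwrite("pics/top11.png",cv2.resize(f["image"][:,:,::-1],(768,576),interpolation=cv2.INTER_CUBIC))
E
```

```text
13.15 [0.4937243  0.52729203 0.31145552] [ 1.15094137 -0.23005426 -0.58568955]
```

View pics/t11.png

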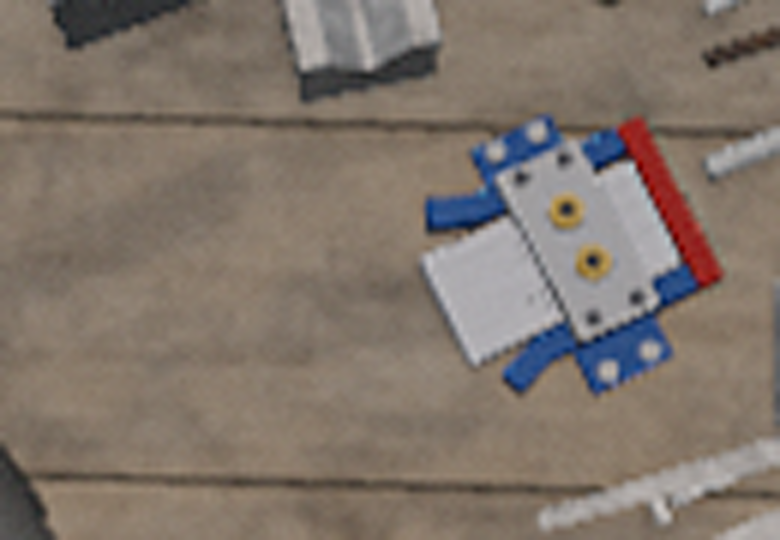

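View pics/s11.png

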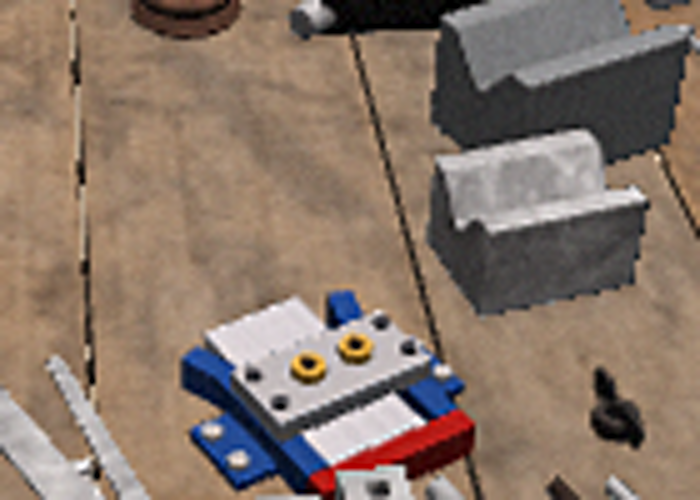

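View pics/top11.png

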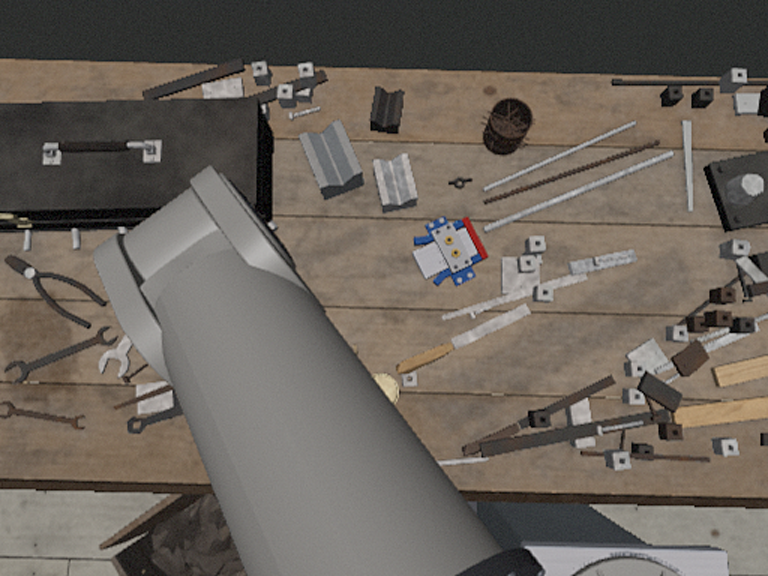

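The top crop shows the blank under the bridge, its end at the red stop with no gap and its rear corners at (420,258) and (475,366). The nut hasn't moved. I'll check the numbers, compare the tin and box in the side view, then hand in.

Run:
```python
from bench import *
from h import *
ft=grab_frame("top"); J=(0.6148,0.2916,-1.0886); c,s=np.cos(J[2]),np.sin(J[2]); L=[]
for uv in((420,258),(475,366)):
    q=unproj(ft,crop(uv,(205,125),6),.014); d=q[:2]-J[:2]; L.append((1e3*(c*d[0]+s*d[1]),1e3*(-s*d[0]+c*d[1])))
print(np.round(L,1))
a=cv2.imread("side0raw.png").astype(int); b=grab_frame("side")["image"][:,:,::-1].astype(int)
for n,(x0,x1,y0,y1) in dict(box=(160,195,153,188),tin=(172,203,183,214),nut=(345,362,220,245)).items():
    print(n,np.abs(a-b)[y0:y1,x0:x1].mean())
```

```text
[[-48.8  24.6]
 [-48.7 -26.9]]
box 4.165442176870748
tin 4.0596600763094
nut 4.298823529411765
```

```bash
python3 -c "
from bench import *
print(finish_job())"
```

```text
the job is handed in; nothing more can be done
None
```

The blank is home in the jig, flat under the bridge and against the red stop, and the job is handed in at about 13 s of the 54 s allowed. No verdict was reported.

**What I did:** I pushed the blank sideways with both fingertips on its long side until it was square and on the jig's centre line. Then I went round to its rear end and pushed it in until it met the stop. It was never gripped or lifted.

**Last checks:**
- **Against the stop:** the tool stalled at jig x −61 mm while the force rose to 13 N. That is where it should stall with the blank home and the fingers 11 mm deep.
- **Position:** measured from above after backing off, the blank is at about x +1 mm, y −1 mm and less than 0.01 rad off square. The +1 mm is measurement error, since the stop doesn't allow it.
- **Bystanders:** the box, tin and wing nut look the same as at the start in the side camera, with differences only at noise level. In the last top view the arm hid the box and part of the tin.

**What disagreed:**
- The two cameras differed by about 2 to 4 mm on the jig's position and about 2 mm on the blank's sideways position. Both are well inside what the lead-in allows.
- The fingertips rubbed the bench with about 8 N for a short stretch of the end push, because I had set them too low. I raised them about 3 mm and carried on.

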